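# Set the stitch length for piecing

### The arm

A 7-joint arm with a two-finger parallel gripper is mounted at the origin on the work surface. World frame = base frame: x ahead of the robot, y to its left, z up, the work surface at z = 0. Lengths are in m, angles in rad, forces in N, time in s.
With the tool pointing down it reaches from about 0.425 to 0.95 m from the base axis. Payload 4.7 kg.
Tool frame: the origin (TCP) lies on the centre line of the jaws, within the pads' length; the fingertips stand robot.nose_length ahead of it and the grasp point (between the pads) lies 8 mm behind it (robot.nose_length is the distance from the TCP to the fingertips, in m); z points along the fingers, y is the line along which they close (so a half turn about z gives the same grasp; the last joint's range is limited). The gripper opens to 85 mm and grips with 20 to 120 N. Pads are 22 mm wide; open, the fingers measure 114 mm over their backs; the gripper's body (76 mm by 85 mm) begins 54 mm behind the grasp point. The pads swing forward as they close: fully open they stand 13 mm farther back than shut.
Start: joints at [-1.14, 0.469, -0.049, 1.532, 0.024, 1.141, -0.082], TCP at [0.3, 0.605, 0.208] pointing down, gripper open.
Joint ranges: [-2.59, 2.59], [-0.33, 1.99], [-1.39, 1.29], [0.1, 2.45], [-1.04, 4.18], [0.21, 1.99], [-2.66, 2.66]. Speed limits (rad/s): [2.57, 2.57, 3.14, 3.14, 3.14, 3.14, 3.14].

### API

Orientations are given as [roll, pitch, yaw] about the fixed x, y, z axes, in that order (R = Rz(yaw) Ry(pitch) Rx(roll)).
In Python, from plant import robot gives the robot as it stands. Calls block until the motion is done:
- robot.goto(position, orientation): joint-space move of the TCP to a pose.
- robot.move_straight(position, vel=0.15, attitude=None, contact_N=None): straight line of the TCP; attitude=None keeps the orientation; vel is the mean speed in m/s. With contact_N (N) it stops when the force on the tool has changed by that much, and returns True; else False.
- robot.move_joints(angles): joint-space move.
- robot.grip(opening, strength=None): opening from 0.0 (shut) to 1.0 (fully open); strength is the grip in N (None keeps the last); returns when the fingers have stopped.
- robot.sleep(seconds).
- robot.inverse_kinematics(position, orientation): joint angles nearest the present ones, or None.
- robot.sense(): the state.
- robot.grab_frame(name): name is "side" or "top"; returns a dict with "image" (420x560x3 uint8, red, green, blue), "range_z" (420x560 float32, m along the optical axis (not along the pixel's ray), 0 where there is no reading), "fx", "fy", "cx", "cy" (pixels), "dist_coeffs" ([k1, k2, p1, p2, k3] as OpenCV has them; the pictures are not rectified), "R" (3x3) and "t" (3): a world point X has camera coordinates R X + t. Camera axes: x right, y down, z forward; pixel columns grow to the right and rows downward; lengths in m; the calibration is good to about 2 mm. A picture is of the moment at which its call begins.
A pose or a line that the arm cannot do raises robot.IKError and nothing moves.
- robot.close_job(): hands the job in; it is judged then, once.
The state is a dict: "t": time; "joint_pos": joint angles; "joint_velocities": joint speeds; "effort": joint torques, N m; "tcp_pos": TCP position; "tcp_rot": TCP orientation; "wrist_force": force on the tool from outside, world axes, zero at the start; "torque": the same for the moment, N m; "opening": opening from 0.0 (shut) to 1.0 (fully open); "gripper_force": force on a finger pad.
Only numpy, scipy, OpenCV 4.12 (cv2) and the standard library are available. Lean on these libraries where they do the work, as an engineer would, in place of code of your own. Each camera call takes 0.05 s, during which the arm holds its last target. There are 200 camera calls.

### The job

The sewing machine's stitch-length dial has lost its setting. Turn the big dial clockwise until it comes up against its stop and will go no further, then back it off anticlockwise by exactly four clicks, let go of it and leave it resting in that click. Do not knock over or shove the thread cone, the pin dish or the rotary cutter.

Things in the scene. Friction and masses are not known exactly. Their poses are not given: they have to be found in the camera images.
- machine: White sewing machine, 450 mm wide (y), 200 deep (x), 280 high, fixed to the table, front towards the robot. Origin: centre of its underside; x to its back, y to its needle end. Its upper front is a sloping deck, 100 mm from lower to upper edge, whose face points up and forward, 35 degrees from vertical. Behind it the top is flat; spool pins there rise to 325 mm, 170 mm or more to +y of the dial.
- dial_base (a point): Where the dial's axis leaves the machine's deck: at (-59, -150, 251) mm in the machine's frame. Its z is the dial's axis, out of the deck: it leans towards the machine's front, 35 degrees from vertical; x points up the slope of the deck, y as the machine's y. A flat aluminium ring, 76 mm across and 4 mm thick, surrounds the dial's foot.
- dial: Stitch-length dial: round, black, fluted, 62 mm across, 28 mm high, the only big round thing on the deck, near the handwheel (-y) end. Origin: on its axis, in the plane of its underside, 6 mm off the deck at the stop and 0.4 mm further out for each click; z along the axis out of the deck; x along the white rib on its face. Grip it across its sides, at any angle.
- dial_top (a point): Middle of the dial's face, 28 mm out from its origin. The dial has 12 clicks to a turn, 30 degrees each; a click takes up to 0.13 N m, and let go it is drawn into the nearest notch. Clockwise, looking at its face, screws it in to a rigid stop, which falls on a notch; the white rib's direction at the stop differs every time, so feel for it. It starts 5 to 7 clicks out.
- thread_cone: Cone of thread standing on the table, 60 mm across at its foot, 122 mm high, to be left alone. Origin: centre of its underside.
- pin_dish: Steel pin dish standing on the table, 90 mm across, 30 mm high, to be left alone. Origin: centre of its underside.
- rotary_cutter: Rotary cutter with yellow handle lying on the table, about 195 mm long, 18 mm high, to be left alone. Origin: on the table under its middle; x towards the blade.

How it is judged:
By the outcome, as a careful person would: the job done as asked, in the order asked, and still so for the second after the job is handed in, with the robot touching nothing.
It also fails if it takes over 72 s, if anything falls off the work surface, if the arm or the gripper's body presses on something with over 40 N, if the wrist force passes 120 N, or if a joint passes its speed limit or range.

## Working session

There is one attempt and no reset: what is moved stays moved. The work goes in short steps, each a Python script; the robot and the scene stay as the last script left them, time stands still between calls to the robot, and variables do not carry over. Pictures are saved under pics/ and viewed, at most 10 in all, crops included, and the job is handed in when it is done.

```bash
ls; mkdir -p pics
python3 - <<'E'
from plant import robot
import cv2,numpy as np
for n in("side","top"):
    f=robot.grab_frame(n)
    cv2.imwrite(f"pics/{n}0.png",f["image"][:,:,::-1]); np.save(f"{n}0.npy",f,allow_pickle=True)
    print(n,f["fx"],f["fy"],f["cx"],f["cy"],f["dist_coeffs"],np.round(f["R"],3).tolist(),f["t"], (f["range_z"]>0).mean())
print(robot.nose_length,robot.sense())
E
```

```text
pics
side 492.40396650445683 492.40396650445683 275.1838888932069 212.47193287557798 [0.0521639 0.        0.        0.        0.       ] [[0.46, -0.888, -0.017], [-0.532, -0.26, -0.806], [0.711, 0.379, -0.592]] [-0.30835726  0.39418134  1.18051947] 0.9957142857142857
top 528.3936435863824 528.3936435863824 280.6680381180716 210.37489799362174 [-0.19215482  0.          0.          0.          0.        ] [[-0.009, -1.0, 0.011], [-0.99, 0.007, -0.138], [0.138, -0.012, -0.99]] [-0.06197979  0.55099565  1.50470418] 0.995969387755102
0.011 {'t': 0.1, 'joint_pos': array([-1.13989269,  0.46936397, -0.04860586,  1.53355141,  0.02407643,
        1.14103224, -0.08231261]), 'joint_velocities': array([ 0.00056862, -0.00291   , -0.0012854 , -0.0023994 ,  0.00105126,
       -0.00113877, -0.0007908 ]), 'effort': array([ 4.74536209e-04, -5.11512458e+01, -4.67948802e-02, -2.38393164e+01,
        1.08549051e-02,  4.30527201e-03, -1.56064361e-07]), 'tcp_pos': array([0.29927202, 0.60439894, 0.20707406]), 'tcp_rot': array([-3.13982244e+00,  3.60744392e-05,  2.68180484e+00]), 'wrist_force': array([-0.53726518, -0.55529377, -0.21886146]), 'torque': array([ 0.02265465, -0.04103241, -0.00487844]), 'gripper_force': 0.0, 'opening': 0.9979867947152797}
```

View pics/side0.png

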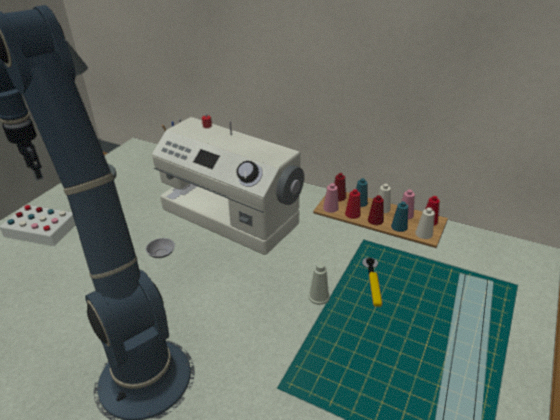

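View pics/top0.png

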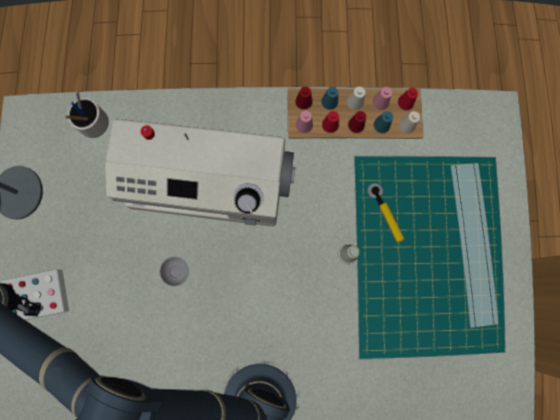

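The side view shows the dial at about (248,171), the dish at (160,248), the cone at (319,285) and the cutter at (375,285). In the top view the dial is at (248,198), the dish at (174,270), the cone at (350,253) and the cutter at (388,212).

```bash
cat > h.py <<'E'
import numpy as np,cv2
def cam(f): return np.array([[f["fx"],0,f["cx"]],[0,f["fy"],f["cy"]],[0,0,1.]])
def und(f,uv): return cv2.undistortPoints(np.float64(uv).reshape(-1,1,2),cam(f),f["dist_coeffs"]).reshape(-1,2)
def tri(f,g,a,b):
    P=lambda f:np.c_[f["R"],f["t"]]
    X=cv2.triangulatePoints(P(f),P(g),und(f,a).T,und(g,b).T); return (X[:3]/X[3]).T
def pts(f,m):
    v,u=np.nonzero(m&(f["range_z"]>0)); z=f["range_z"][v,u].astype(float)
    return (np.c_[und(f,np.c_[u,v])*z[:,None],z]-f["t"])@f["R"]
def onplane(f,uv,n,d):   # n.X=d
    r=np.c_[und(f,uv),np.ones(len(np.reshape(uv,(-1,2))))]@f["R"]; c=-f["R"].T@f["t"]
    return c+r*((d-n@c)/(r@n))[:,None]
E
cat > m.py <<'E'
from h import *
F={n:np.load(n+"0.npy",allow_pickle=True).item() for n in("side","top")}
S={"side":(248,171),"top":(248,198)}
vis=[];C={}
for n,f in F.items():
    g=f["image"].max(2).astype(int); u0,v0=S[n]
    w=np.zeros(g.shape,bool); w[v0-30:v0+30,u0-30:u0+30]=1
    blk=(g<75)&w
    k,l,st,ce=cv2.connectedComponentsWithStats(blk.astype(np.uint8))
    i=1+np.argmin(np.hypot(*(ce[1:]-S[n]).T)+1000*(st[1:,4]<80)); m=l==i
    c=max(cv2.findContours(m.astype(np.uint8),0,2)[0],key=len)
    h=cv2.convexHull(c); e=cv2.fitEllipse(h); print(n,st[i],"ell",e)
    M=np.zeros(g.shape,np.uint8); cv2.fillPoly(M,[h],1); P=pts(f,M>0)
    # deck: white points near dial
    d=cv2.dilate(M,np.ones((5,5)),iterations=12)-cv2.dilate(M,np.ones((5,5)),iterations=4)
    D=pts(f,(d>0)&(f["image"].min(2)>110))
    N=np.array([-np.sin(np.radians(35)),0,np.cos(np.radians(35))])
    s=D@N; print(" white s-range",np.percentile(s,[5,25,50,75,95]).round(3)," dial s",np.percentile(P@N,[5,50,75,95]).round(3)," n",len(D),len(P))
    # RANSAC plane with normal within 12 deg of the nominal
    r=np.random.default_rng(0);b=0
    for _ in range(800):
        q=D[r.choice(len(D),3,False)]; x=np.cross(q[1]-q[0],q[2]-q[0]); x/=np.linalg.norm(x)+1e-12; x*=np.sign(x[2])
        if np.degrees(np.arccos(np.clip(x[2],-1,1)))-35>-10 and x[0]<-.4:
            inl=abs((D-q[0])@x)<.003
            if inl.sum()>b:b=inl.sum();best=inl
    Q=D[best];c0=Q.mean(0);x=np.linalg.svd(Q-c0)[2][2];x*=np.sign(x[2])
    h_=(P-c0)@x
    T=P[h_>np.percentile(h_,97)-.006]
    print(" deck inl",b,"n",x.round(3),"tilt",np.degrees(np.arccos(x[2])).round(1),"yaw",np.degrees(np.arctan2(-x[1],-x[0])).round(1),"top h",np.percentile(h_,[50,80,90,97]).round(4),"topmean",T.mean(0).round(4),"mid",((T.max(0)+T.min(0))/2).round(4))
    big=cv2.resize(f["image"][v0-40:v0+40,u0-50:u0+50],None,fx=4,fy=4,interpolation=2)[:,:,::-1].copy()
    hh=((h-np.array([u0-50,v0-40]))*4+2).astype(int); cv2.polylines(big,[hh],1,(0,0,255),1); vis.append(big)
cv2.imwrite("pics/crop0.png",np.hstack(vis))
E
python3 m.py
```

```text
side [237 161  22  22 169] ell ((247.30316162109375, 171.42440795898438), (20.74657440185547, 21.348875045776367), 45.04405975341797)
 white s-range [-0.306 -0.158 -0.132 -0.122 -0.111]  dial s [-0.097 -0.08  -0.078 -0.075]  n 2217 353
 deck inl 691 n [-0.567  0.072  0.821] tilt 34.8 yaw -7.2 top h [0.0364 0.0393 0.0401 0.0415] topmean [0.5371 0.0181 0.2806] mid [0.5365 0.0198 0.2794]
top [235 188  25  26 257] ell ((247.16552734375, 200.0347442626953), (24.53823471069336, 25.567092895507812), 6.835665702819824)
 white s-range [-0.3   -0.282 -0.126 -0.117 -0.108]  dial s [-0.094 -0.077 -0.075 -0.072]  n 3208 509
 deck inl 943 n [-0.526  0.078  0.847] tilt 32.1 yaw -8.4 top h [0.0358 0.0381 0.0393 0.0409] topmean [0.5389 0.0212 0.285 ] mid [0.5377 0.0192 0.2839]
```

View pics/crop0.png

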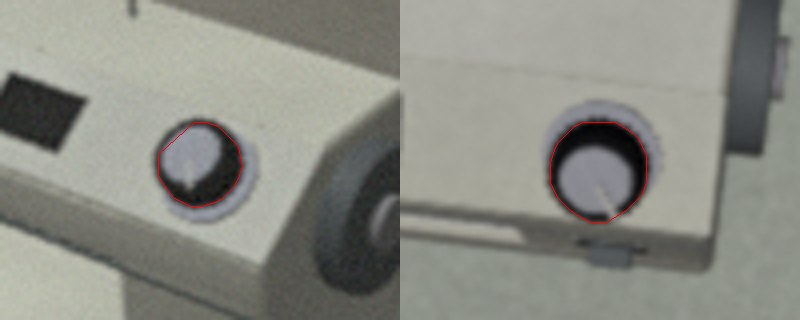

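The crop shows the dial as a black skirt with a grey face disc, rib towards the front. The disc centres are about (246,169.5) in the side view and (247,202) in the top view. The red hull outlines the skirt, so I'll triangulate the face disc instead.

```bash
cat > m2.py <<'E'
from h import *
F={n:np.load(n+"0.npy",allow_pickle=True).item() for n in("side","top")}
S={"side":(246,169),"top":(247,202)}; c={}
for n,f in F.items():
    u,v=S[n]; g=f["image"].min(2)
    M=np.zeros(g.shape,np.uint8); cv2.circle(M,(u,v),11,1,-1)
    k,l,st,ce=cv2.connectedComponentsWithStats(((g>95)&(M>0)).astype(np.uint8),connectivity=4)
    i=l[v,u]; m=(l==i).astype(np.uint8)
    e=cv2.fitEllipse(cv2.convexHull(max(cv2.findContours(m,0,1)[0],key=len))); print(n,st[i],e); c[n]=e[0]
    P=pts(f,m>0); print(" range mean",P.mean(0).round(4))
print("tri",tri(F["side"],F["top"],c["side"],c["top"]).round(4))
for n,f in F.items():
  V=np.full((420,560,3),0.);ok=np.ones((420,560),bool);f["range_z"][f["range_z"]==0]=9;V=pts(f,ok).reshape(420,560,3)
  m=(abs(V[...,2]-.28)<.008)&(f["image"].min(2)>90)&(V[...,0]<.9)&(abs(V[...,1]-.2)<.35)
  m=cv2.morphologyEx(m.astype(np.uint8),cv2.MORPH_OPEN,np.ones((3,3)))
  k,l,st,ce=cv2.connectedComponentsWithStats(m); l=l==1+st[1:,4].argmax()
  P=V[l]; r=cv2.minAreaRect(P[:,:2].astype(np.float32)); print(n,"top flat",r,np.median(P[:,2]))
  for nm,zz,lo in(("obst",.015,.008),):
    q=(V[...,2]>.012)&(V[...,2]<.14)&(V[...,0]>.25)&(V[...,0]<.62)&(abs(V[...,1])<.6)&(V[...,0]<.75)
    k,l,st,ce=cv2.connectedComponentsWithStats(cv2.morphologyEx(q.astype(np.uint8),cv2.MORPH_OPEN,np.ones((3,3))))
    for i in range(1,k):
      if st[i,4]>60: P=V[l==i]; print(" obst",P.min(0).round(3),P.max(0).round(3),ce[i].round())
E
python3 m2.py
```

```text
side [238 163  15  15 158] ((245.1591033935547, 169.2443389892578), (12.859479904174805, 15.375223159790039), 40.68826675415039)
 range mean [0.5377 0.022  0.2803]
top [238 195  18  18 229] ((246.7253875732422, 203.17031860351562), (15.81206226348877, 18.753908157348633), 135.06565856933594)
 range mean [0.536  0.0201 0.2824]
tri [[0.5349 0.0201 0.2822]]
side top flat ((0.6701205968856812, 0.15540465712547302), (0.45420506596565247, 0.1319778561592102), 83.35321807861328) 0.2784594937954728
 obst [ 0.499 -0.067  0.012] [0.62  0.397 0.14 ] [225. 217.]
 obst [0.25  0.573 0.012] [0.366 0.6   0.054] [ 59. 230.]
 obst [0.336 0.205 0.012] [0.421 0.296 0.033] [159. 244.]
 obst [ 0.398 -0.29   0.012] [ 0.443 -0.241  0.124] [320. 283.]
 obst [ 0.459 -0.428  0.012] [ 0.58  -0.359  0.022] [375. 287.]
top top flat ((0.6683561205863953, 0.1551690548658371), (0.44965681433677673, 0.13561120629310608), 82.23097229003906) 0.28039504137559335
 obst [ 0.501 -0.016  0.012] [0.573 0.388 0.14 ] [193. 214.]
 obst [ 0.458 -0.427  0.012] [ 0.574 -0.364  0.032] [391. 222.]
 obst [ 0.398 -0.288  0.012] [ 0.448 -0.239  0.129] [349. 253.]
 obst [0.332 0.203 0.012] [0.419 0.29  0.041] [173. 270.]
 obst [0.251 0.572 0.012] [0.365 0.6   0.062] [ 60. 295.]
```

Everything agrees:
- **Face centre:** about (0.536, 0.0205, 0.281), against an expected z of 0.2808.
- **Machine yaw:** about −7.3°.
- **Dial to machine centre:** 150 mm, as the text gives.

Next I'll plan the wrist range without moving the arm.

```bash
cat > d.py <<'E'
from plant import robot
import numpy as np
from scipy.spatial.transform import Rotation as Ro
yaw=np.radians(-7.3); t=np.radians(35)
n=np.array([-np.sin(t)*np.cos(yaw),-np.sin(t)*np.sin(yaw),np.cos(t)])
ey=np.array([-np.sin(yaw),np.cos(yaw),0]); face=np.array([.5358,.0205,.2812])
z=-n; R0=np.c_[np.cross(ey,z),ey,z]
def ori(deg): return (Ro.from_matrix(R0)*Ro.from_euler('z',deg,degrees=True)).as_euler('xyz')  # +deg = clockwise seen on the face
def pos(h): return face+n*h           # h above the face
def tq(s): return float(np.dot(s["torque"],n))
E
python3 - <<'E'
from d import *
for a in range(-270,271,30):
    q=robot.inverse_kinematics(pos(-.016),ori(a)); print(a,None if q is None else np.round(q,2))
for p,a in (((.3,.5,.45),0),((.38,.05,.45),0)):
    q=robot.inverse_kinematics(p,ori(a)); print(p,None if q is None else np.round(q,2))
print(robot.sense()["t"])
E
```

```text
-270 [-0.73 -0.1   0.46  2.23  0.57  0.49 -0.82]
-240 [-0.67 -0.09  0.41  2.23  0.56  0.49 -1.33]
-210 [-0.51 -0.08  0.26  2.22  0.52  0.48 -1.82]
-180 [-0.24 -0.06 -0.    2.21  0.48  0.46 -2.31]
-150 None
-120 [-1.46 -0.3   1.05  2.25  0.93  0.68  2.54]
-90 [-0.55 -0.08  0.29  2.22  0.53  0.48  2.36]
-60 [-0.62 -0.09  0.36  2.22  0.55  0.48  1.82]
-30 [-0.7  -0.1   0.44  2.23  0.57  0.49  1.28]
0 [-0.74 -0.1   0.48  2.23  0.58  0.49  0.75]
30 [-0.76 -0.1   0.49  2.23  0.58  0.49  0.22]
60 [-0.75 -0.1   0.49  2.23  0.58  0.49 -0.3 ]
90 [-0.73 -0.1   0.46  2.23  0.57  0.49 -0.82]
120 [-0.67 -0.09  0.41  2.23  0.56  0.49 -1.33]
150 [-0.51 -0.08  0.26  2.22  0.52  0.48 -1.82]
180 [-0.24 -0.06 -0.    2.21  0.48  0.46 -2.31]
210 None
240 [-1.46 -0.3   1.05  2.25  0.93  0.68  2.54]
270 [-0.55 -0.08  0.29  2.22  0.53  0.48  2.36]
(0.3, 0.5, 0.45) [-1.48  0.13  0.05  1.59  0.61  1.44 -0.07]
(0.38, 0.05, 0.45) None
0.1
```

Run:
```python
from d import *
robot.goto([.3,.5,.45],ori(0)); s=robot.sense(); print(s["t"],s["tcp_pos"].round(3))
for h in(.1,.07,.05):
    q=robot.inverse_kinematics(pos(h),ori(-92)); print(h,None if q is None else np.round(q,2))
for h in(.1,.07,.05):
    try: robot.goto(pos(h),ori(-92)); break
    except robot.IKError as e: print(h,e)
robot.sleep(.3)
s=robot.sense(); print(s["t"],s["tcp_pos"].round(4),pos(h).round(4),s["joint_pos"].round(2),s["wrist_force"].round(2),s["torque"].round(3))
import cv2
v=[]
for k,(u,w) in(("side",(248,150)),("top",(248,190))):
    f=robot.grab_frame(k); v.append(cv2.resize(f["image"][w-60:w+60,u-75:u+75],None,fx=2.6,fy=2.6)[:,:,::-1])
cv2.imwrite("pics/pre.png",np.hstack(v))
```

```text
1.1083 [0.3   0.5   0.449]
0.1 [-0.75 -0.33  0.31  2.16  0.57  0.83  2.33]
0.07 [-0.93 -0.32  0.49  2.19  0.66  0.79  2.25]
0.05 [-1.12 -0.33  0.66  2.21  0.76  0.79  2.17]
3.475 [0.479  0.0281 0.3632] [0.4789 0.0278 0.3631] [-0.75 -0.33  0.31  2.16  0.57  0.83  2.33] [ 0.36  0.07 -0.88] [ 0.078  0.609 -0.024]
```

View pics/pre.png

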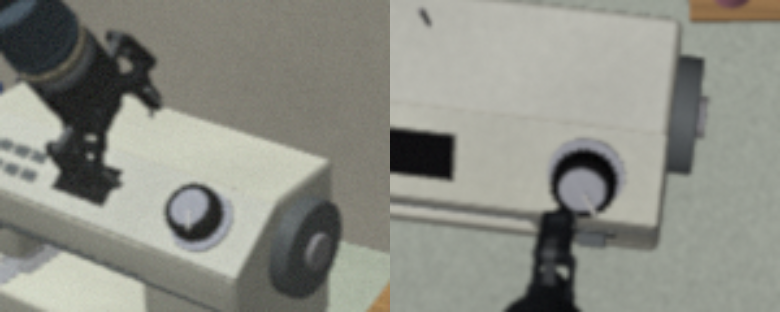

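The side view shows the open jaws above and in front of the dial, in line with it. The dial, with its face at about (190,208) in the left panel, is untouched. Now I'll descend, grip gently and check the centring.

```bash
cat > step.py <<'E'
from d import *
E
python3 - <<'E'
from d import *
R=lambda a:Ro.from_matrix(R0)*Ro.from_euler('z',a,degrees=True)
def show(m):
    s=robot.sense(); print(m,round(s["t"],2),"tcp-h",((s["tcp_pos"]-face)@n).round(4),"Ftool",R(-92).inv().apply(s["wrist_force"]).round(1),"Ttool",R(-92).inv().apply(s["torque"]).round(3),"open",round(s["opening"],3),"gf",round(s["gripper_force"],1),"q",s["joint_pos"].round(2))
show("pre")
print(robot.move_straight(pos(-.014),vel=.08,contact_N=8)); robot.sleep(.2); show("down")
robot.grip(0.0,20); robot.sleep(.2); show("grip20")
E
```

```text
pre 3.58 tcp-h 0.1 Ftool [ 0.4  0.5 -0.2] Ttool [-0.584  0.008 -0.076] open 1.003 gf 0.0 q [-0.75 -0.33  0.31  2.16  0.57  0.83  2.33]
False
down 5.35 tcp-h -0.0138 Ftool [ 0.5 -0.2 -0. ] Ttool [-0.669 -0.022  0.061] open 1.005 gf 0.0 q [-0.73 -0.1   0.46  2.23  0.58  0.5   2.35]
grip20 6.32 tcp-h -0.014 Ftool [-0.8 -0.3 -0. ] Ttool [-0.534 -0.011  0.027] open 0.001 gf 0.0 q [-0.73 -0.1   0.46  2.23  0.58  0.5   2.35]
```

Run:
```python
from d import *
import cv2
v=[]
for k,(u,w) in(("side",(248,160)),("top",(248,190))):
    f=robot.grab_frame(k); np.save(k+"1.npy",f,allow_pickle=True); v.append(cv2.resize(f["image"][w-48:w+48,u-60:u+60],None,fx=3.3,fy=3.3)[:,:,::-1])
cv2.imwrite("pics/shut.png",np.hstack(v))
```

```text
(no output)
```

View pics/shut.png

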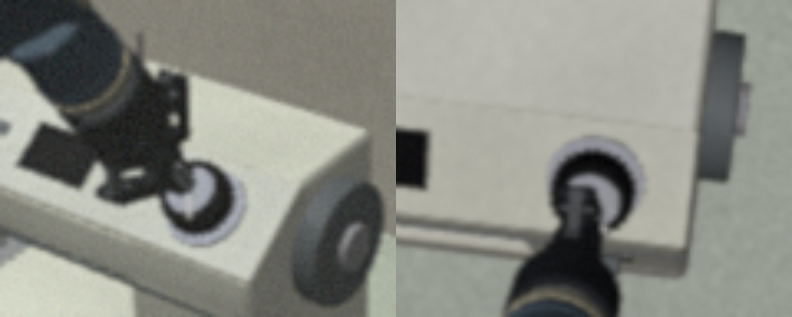

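The picture shows the shut fingers standing just above the dial's face, at about (185,180) on the left and (185,195) on the right, with no contact. So the tips aren't where I expected. I'll measure them.

Run:
```python
from d import *
from h import *
s=robot.sense(); print(robot.nose_length, s["tcp_pos"],"toolz",Ro.from_euler('xyz',s["tcp_rot"]).as_matrix()[:,2].round(3),"-n",-n.round(3))
F={k:np.load(k+"1.npy",allow_pickle=True).item() for k in("side","top")}
X=tri(F["side"],F["top"],(244,166.5),(244,201))[0]; print("tip tri",X,"rel face: h",(X-face)@n,"upslope",(X-face)@np.cross(ey,n),"y",(X-face)@ey)
for k,f in F.items():
    V=pts(f,f["range_z"]>-1) if False else None
    m=np.zeros((420,560),bool); m[140:225,215:275]=1
    P=pts(f,m); d=P-face; r=np.linalg.norm(d-np.outer(d@n,n),axis=1); h=d@n
    for lo in np.arange(-.04,.08,.008):
        q=(r<.034)&(h>lo)&(h<=lo+.008)
        if q.sum(): print(k,round(lo,3),q.sum(),"axis off up,y",(d[q]@np.cross(ey,n)).mean().round(3),(d[q]@ey).mean().round(3))
print("deck h below face",end=' ')
```

```text
0.011 [0.54376311 0.01949901 0.26973009] toolz [ 0.569 -0.073 -0.819] -n [ 0.569 -0.073 -0.819]
tip tri [0.53962475 0.02642675 0.28704067] rel face: h 0.00304033569755008 upslope 0.005840841304603295 y 0.0063646969343914
side -0.04 65 axis off up,y -0.011 -0.017
side -0.032 28 axis off up,y -0.008 -0.018
side -0.024 33 axis off up,y -0.005 -0.021
side -0.016 44 axis off up,y -0.011 -0.013
side -0.008 190 axis off up,y -0.002 -0.008
side 0.0 32 axis off up,y -0.003 -0.008
side 0.008 11 axis off up,y -0.003 -0.007
side 0.016 13 axis off up,y -0.004 -0.004
side 0.024 21 axis off up,y 0.0 -0.007
side 0.032 17 axis off up,y -0.002 -0.007
side 0.04 8 axis off up,y -0.005 -0.008
side 0.048 25 axis off up,y -0.001 -0.009
side 0.056 54 axis off up,y -0.001 -0.006
side 0.064 41 axis off up,y -0.006 -0.006
side 0.072 26 axis off up,y -0.0 -0.011
top -0.04 41 axis off up,y 0.021 -0.003
top -0.032 36 axis off up,y 0.02 -0.006
top -0.024 30 axis off up,y 0.025 -0.006
top -0.016 37 axis off up,y 0.023 -0.0
top -0.008 143 axis off up,y 0.013 -0.004
top 0.0 140 axis off up,y 0.007 -0.005
top 0.008 3 axis off up,y 0.002 -0.013
top 0.016 2 axis off up,y -0.0 -0.011
top 0.024 1 axis off up,y 0.009 -0.011
top 0.032 1 axis off up,y 0.009 -0.01
top 0.04 2 axis off up,y 0.008 -0.009
top 0.048 5 axis off up,y 0.011 -0.005
top 0.056 5 axis off up,y 0.019 -0.01
top 0.064 16 axis off up,y 0.02 -0.006
top 0.072 8 axis off up,y 0.017 -0.006
deck h below face
```

The tips sit about level with the face, roughly 25 mm short of where the reported TCP puts them. I'll touch the face lightly with the shut fingers to measure this.

Run:
```python
from d import *
R=Ro.from_matrix(R0)*Ro.from_euler('z',-92,degrees=True)
c=robot.move_straight(pos(-.035),vel=.015,contact_N=4); s=robot.sense()
print(c,s["t"],"h",(s["tcp_pos"]-face)@n,R.inv().apply(s["wrist_force"]).round(1),s["opening"],s["joint_pos"].round(2))
robot.move_straight(pos(-.012),vel=.08)
s=robot.sense();print((s["tcp_pos"]-face)@n,R.inv().apply(s["wrist_force"]).round(1),s["t"])
```

```text
True 7.2333 h -0.024970023642125097 [ 0.1  1.3 -7. ] 0.001522622859405999 [-0.73 -0.08  0.48  2.23  0.57  0.47  2.36]
-0.011927364714332972 [-0.1  0.2 -0.1] 7.55
```

Run:
```python
from d import *
from h import *
import cv2
up=np.cross(ey,n); print("up",up.round(2))
for k in("side","top"):
    f=np.load(k+"1.npy",allow_pickle=True).item(); g=np.load(k+"0.npy",allow_pickle=True).item()
    m=np.zeros((420,560),bool); m[140:235,205:275]=1
    m&=(f["range_z"]<g["range_z"]-.006)|(f["range_z"]==0)
    print(k,"zeros",(f["range_z"][m]==0).sum())
    P=pts(f,m); d=P-face; h=d@n
    for lo in np.arange(-.04,.12,.01):
        q=(h>lo)&(h<=lo+.01)
        if q.sum()>2: print(" ",round(lo,3),q.sum(),"up",np.percentile(d[q]@up,[5,50,95]).round(3),"y",np.percentile(d[q]@ey,[5,50,95]).round(3))
```

```text
up [ 0.81 -0.1   0.57]
side zeros 22
  -0.04 108 up [-0.048 -0.013  0.048] y [-0.063  0.016  0.17 ]
  -0.03 5 up [-0.024 -0.007  0.024] y [-0.031 -0.021  0.12 ]
  -0.02 3 up [-0.025 -0.009  0.   ] y [-0.032 -0.031 -0.013]
  -0.01 15 up [-0.027 -0.014  0.027] y [-0.032 -0.009  0.011]
  0.0 7 up [-0.023 -0.007  0.007] y [-0.03  -0.005  0.014]
  0.01 15 up [-0.011 -0.004  0.011] y [-0.01  -0.006 -0.001]
  0.02 25 up [-0.013 -0.003  0.013] y [-0.012 -0.007  0.002]
  0.03 22 up [-0.013 -0.003  0.011] y [-0.01  -0.007 -0.003]
  0.04 11 up [-0.013 -0.004  0.007] y [-0.012 -0.009 -0.004]
  0.05 47 up [-0.023  0.003  0.028] y [-0.014 -0.01   0.001]
  0.06 75 up [-0.034 -0.015  0.035] y [-0.013 -0.007  0.01 ]
  0.07 61 up [-0.042  0.005  0.045] y [-0.016 -0.011 -0.   ]
  0.08 71 up [-0.046  0.007  0.047] y [-0.017 -0.01  -0.001]
  0.09 83 up [-0.06  -0.023  0.042] y [-0.017 -0.01   0.005]
  0.1 74 up [-0.059 -0.032  0.021] y [-0.019 -0.01   0.006]
  0.11 55 up [-0.046 -0.027  0.014] y [-0.019 -0.011  0.004]
top zeros 18
  -0.04 111 up [-0.041  0.016  0.061] y [-0.055  0.032  0.104]
  -0.03 28 up [-0.022  0.011  0.045] y [-0.045  0.028  0.099]
  -0.02 3 up [0.028 0.033 0.034] y [-0.014 -0.002  0.007]
  0.0 15 up [-0.009  0.007  0.03 ] y [-0.027 -0.017  0.003]
  0.01 3 up [-0.004 -0.002  0.004] y [-0.011 -0.011 -0.01 ]
  0.04 3 up [0.008 0.008 0.01 ] y [-0.011 -0.01  -0.008]
  0.05 6 up [0.008 0.012 0.024] y [-0.012 -0.01   0.008]
  0.06 18 up [0.012 0.019 0.028] y [-0.012 -0.006 -0.001]
  0.07 10 up [0.014 0.016 0.03 ] y [-0.015 -0.011  0.014]
  0.08 9 up [0.01  0.017 0.042] y [-0.013 -0.01   0.007]
  0.09 35 up [0.016 0.044 0.061] y [-0.015 -0.003  0.015]
  0.1 73 up [0.018 0.055 0.061] y [-0.011  0.001  0.014]
  0.11 41 up [0.019 0.04  0.05 ] y [-0.016 -0.     0.008]
```

The side-view range data puts the shut tips about 8 mm above the face with TCP h = −14 mm. Touch came at h = −25 mm, so the two agree: the real tips are about 25 mm behind the reported TCP. I'll use this measured offset: open, then go down to h = −47 mm, which puts the shut tips 22 mm below the face.

Run:
```python
from d import *
R=Ro.from_matrix(R0)*Ro.from_euler('z',-92,degrees=True)
def show(m):
    s=robot.sense(); print(m,round(s["t"],2),"h",((s["tcp_pos"]-face)@n).round(4),"F",R.inv().apply(s["wrist_force"]).round(1),"T",R.inv().apply(s["torque"]).round(3),"open",round(s["opening"],3),"gf",round(s["gripper_force"],1),"q",s["joint_pos"].round(2))
robot.grip(1.0); show("open")
c=robot.move_straight(pos(-.047),vel=.04,contact_N=5); show(("down",c))
if not c:
    robot.grip(0.0,20); robot.sleep(.2); show("grip20")
import cv2
v=[]
for k,(u,w) in(("side",(248,160)),("top",(248,190))):
    f=robot.grab_frame(k); v.append(cv2.resize(f["image"][w-48:w+48,u-60:u+60],None,fx=3.3,fy=3.3)[:,:,::-1])
cv2.imwrite("pics/grip.png",np.hstack(v))
```

```text
open 8.33 h -0.012 F [-0.7 -0.4  0.1] T [-0.601 -0.013  0.013] open 1.004 gf 0.0 q [-0.73 -0.11  0.46  2.23  0.57  0.51  2.35]
('down', False) 9.36 h -0.0469 F [-1.  -0.4 -0.2] T [-0.648 -0.024  0.008] open 0.999 gf 0.0 q [-0.72 -0.02  0.5   2.23  0.55  0.4   2.38]
grip20 9.91 h -0.0464 F [ 0.7 -2.  -6.8] T [-0.212  0.144 -0.004] open 0.688 gf 22.5 q [-0.72 -0.02  0.5   2.23  0.55  0.4   2.38]
```

View pics/grip.png

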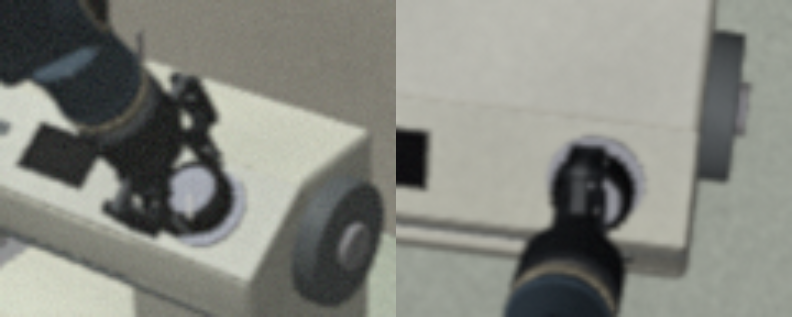

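The picture shows the jaws gripping the dial's sides (opening 0.69, pad force 22 N, only 2 N of side load), so it is well centred. Now I'll turn it clockwise, following the thread inwards and watching the torque.

```bash
cat > turn.py <<'E'
from d import *
import json
H0=-.047; A0=-92
def Rt(a): return Ro.from_matrix(R0)*Ro.from_euler('z',a,degrees=True)
def to(a,ha=None):
    ha=a if ha is None else ha
    p=pos(H0-.0004*(ha-A0)/30)
    q=robot.inverse_kinematics(p,ori(a)); s=robot.sense()
    if q is None or abs(np.array(q)-s["joint_pos"]).max()>.6: raise SystemExit(f"IK jump at {a}: {q}")
    robot.move_joints(q)
    s=robot.sense(); R=Rt(a).inv()
    act=(Rt(0).inv()*Ro.from_euler('xyz',s["tcp_rot"])).as_rotvec(degrees=True)[2]
    return s,R.apply(s["torque"]),R.apply(s["wrist_force"]),act
E
python3 - <<'E'
from turn import *
robot.grip(0.0,40); a=A0; L=[]
while a<176:
    a+=5; s,T,F,act=to(a)
    L.append((a,round(act,1),round(T[2],2),F.round(0).tolist())); print(*L[-1],"t",round(s["t"],2))
    if abs(T[2])>.3 or np.abs(F).max()>30: break
json.dump(a,open("a.json","w"))
E
```

```text
-87 -87.0 0.01 [0.0, -1.0, -8.0] t 10.47
-82 -82.0 -0.05 [0.0, -1.0, -9.0] t 10.72
-77 -76.9 0.07 [0.0, -1.0, -8.0] t 10.97
-72 -71.9 0.08 [-0.0, -2.0, -8.0] t 11.22
-67 -66.9 0.06 [0.0, -2.0, -8.0] t 11.47
-62 -61.9 0.03 [-0.0, -1.0, -9.0] t 11.72
-57 -57.0 -0.03 [1.0, -1.0, -8.0] t 11.97
-52 -52.0 -0.0 [-1.0, -2.0, -8.0] t 12.22
-47 -46.9 0.11 [0.0, -2.0, -8.0] t 12.47
-42 -41.9 0.09 [-1.0, -2.0, -8.0] t 12.72
-37 -36.9 0.15 [-0.0, -0.0, -8.0] t 12.97
-32 -32.0 0.08 [-1.0, -2.0, -7.0] t 13.22
-27 -27.0 0.01 [0.0, -1.0, -8.0] t 13.47
-22 -22.0 -0.06 [-2.0, -1.0, -8.0] t 13.72
-17 -16.9 0.06 [-1.0, -1.0, -7.0] t 13.97
-12 -11.9 0.11 [-2.0, -2.0, -9.0] t 14.22
-7 -6.9 0.03 [-2.0, -0.0, -8.0] t 14.47
-2 -1.9 0.09 [-1.0, -1.0, -8.0] t 14.72
3 3.0 -0.01 [-0.0, -2.0, -9.0] t 14.97
8 8.1 -0.01 [-2.0, -0.0, -9.0] t 15.22
13 13.1 0.01 [-1.0, -0.0, -8.0] t 15.47
18 18.1 0.1 [-2.0, 1.0, -8.0] t 15.72
23 23.1 0.27 [-2.0, 0.0, -8.0] t 15.97
28 28.0 0.05 [-2.0, 0.0, -9.0] t 16.23
33 33.0 -0.06 [-2.0, 1.0, -10.0] t 16.48
38 38.1 0.09 [-1.0, -0.0, -9.0] t 16.73
43 43.0 -0.02 [-2.0, -0.0, -8.0] t 16.98
48 48.1 0.19 [-2.0, 1.0, -7.0] t 17.23
53 53.1 0.1 [-0.0, 1.0, -7.0] t 17.48
58 58.0 0.03 [-1.0, 0.0, -9.0] t 17.73
63 62.5 -1.79 [-2.0, -0.0, -9.0] t 17.98
```

The stop is plain: −1.8 N·m at a = 63°, with the notch at about 58°, exactly 5 clicks (150°) in from the start. Now I'll back off 120° to a ≈ −62°.

Run:
```python
from turn import *
for a in list(range(58,-62,-10))+[-61]:
    s,T,F,act=to(a); print(a,round(act,1),round(T[2],2),F.round(0).tolist(),round(s["t"],2))
robot.sleep(.3); s=robot.sense(); print("rest T",Rt(a).inv().apply(s["torque"]).round(2),s["t"])
robot.grip(1.0); robot.sleep(.2)
s=robot.sense(); p=s["tcp_pos"]; print("open",s["opening"],s["wrist_force"].round(1))
robot.move_straight(p+n*.10,vel=.12)
print(robot.sense()["t"],robot.sense()["tcp_pos"])
try: robot.goto([.3,.5,.45],ori(0))
except robot.IKError as e: print(e)
import cv2
v=[]
for k,(u,w) in(("side",(248,171)),("top",(248,198))):
    f=robot.grab_frame(k); g=np.load(k+"0.npy",allow_pickle=True).item()
    np.save(k+"2.npy",f,allow_pickle=True)
    c=lambda f:cv2.resize(f["image"][w-20:w+20,u-25:u+25],None,fx=7,fy=7,interpolation=2)[:,:,::-1]
    v.append(np.vstack([c(g),c(f)]))
cv2.imwrite("pics/after.png",np.hstack(v)); print(robot.sense()["t"])
```

```text
58 58.0 -0.04 [-0.0, 1.0, -8.0] 18.23
48 48.0 0.02 [-1.0, 1.0, -9.0] 18.52
38 38.0 -0.09 [-2.0, 1.0, -9.0] 18.81
28 28.0 -0.02 [-2.0, 1.0, -9.0] 19.1
18 18.0 0.0 [-2.0, -0.0, -9.0] 19.39
8 8.0 -0.16 [-1.0, -1.0, -8.0] 19.68
-2 -2.0 -0.01 [-2.0, -0.0, -8.0] 19.98
-12 -12.0 0.02 [-1.0, -0.0, -9.0] 20.27
-22 -22.0 0.0 [-1.0, -1.0, -8.0] 20.56
-32 -32.0 -0.02 [-1.0, -1.0, -9.0] 20.85
-42 -42.0 -0.03 [0.0, -1.0, -8.0] 21.14
-52 -52.0 0.01 [-0.0, -2.0, -8.0] 21.43
-61 -61.0 -0.15 [1.0, -3.0, -8.0] 21.71
rest T [-0.3   0.34 -0.17] 22.0083
open 0.9938019168723385 [-0.2 -0.2 -0.2]
23.5833 [0.5056704  0.02409525 0.3235254 ]
25.6083
```

View pics/after.png

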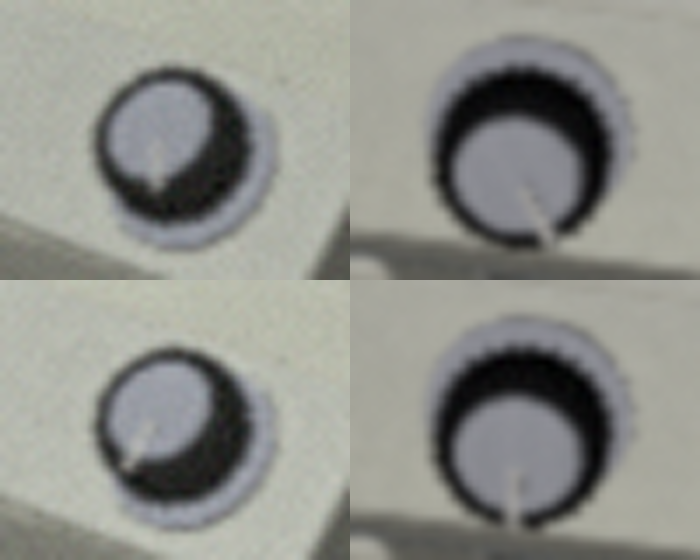

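The top panels show the rib going from about 5 o'clock (553,242) to 6 o'clock (513,525). That is a net 30° clockwise, which is 5 clicks in and 4 back with no slip. The arm is clear, so I'll hand in.

Run:
```python
from plant import robot
print(robot.close_job())
```

```text
the job is handed in; nothing more can be done
None
```

I turned the dial clockwise to its stop (5 clicks in), backed it off four clicks and let go; the pictures agree, the arm never went near the cone, dish or cutter, and the job was handed in at about 26 s.

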